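# Draw up the pull-out shelf's end board with its cam lock

## Robot

A 6-joint arm with a two-finger parallel gripper is mounted at the origin on the work surface. World frame = base frame: x ahead of the robot, y to its left, z up, the work surface at z = 0. Lengths are in m, angles in rad, forces in N, time in s.
With the tool pointing down it reaches from about 0.25 to 0.725 m from the base axis. Payload 4 kg.
Tool frame: the origin (TCP) lies between the finger pads; the fingertips stand 11 mm ahead of it and the grasp point (between the pads) lies 8 mm behind it (bot.tip_extent is the distance from the TCP to the fingertips, in m); z points along the fingers, y is the line along which they close (so a half turn about z gives the same grasp; the last joint's range is limited). The gripper opens to 85 mm and grips with 20 to 120 N. Pads are 22 mm wide; open, the fingers measure 114 mm over their backs; the gripper's body (76 mm by 85 mm) begins 54 mm behind the grasp point. The pads swing forward as they close: fully open they stand 13 mm farther back than shut.
Start: joints at [1.116, 0.241, 0.005, 1.335, 0, 1.571], TCP at [0.22, 0.449, 0.242] pointing down, gripper open.
Joint ranges: [-2.72, 2.72], [-1.05, 1.87], [-1.09, 1.28], [-1.99, 2.15], [-1.42, 1.44], [-3.14, 3.14]. Speed limits (rad/s): [2.79, 2.79, 3.14, 3.14, 3.14, 3.14].

## Interface

Orientations are given as a unit quaternion [x, y, z, w].
In Python, from workcell import bot gives the robot as it stands. The module is installed in compiled form; this text tells all that it offers.
- The arm moves only by the tool drive_tool, never from a script. Its argument "rows" is a list of rows, each an object of numbers: "dx", "dy", "dz": the shift along the tool's x, y, z in units of 50 mm (1.0 is 50 mm); "wx", "wy", "wz": the turn, a rotation vector about the tool's x, y, z in units of 5 degrees (1.0 is 5 degrees); "hand": the finger opening in mm, from 0 to 85.4. A call has 1 to 20 rows; each row is the pose to reach, as a shift and turn from the pose commanded when the call began, along the tool's axes at that moment; what a row does not reach only later rows make up. A row lasts 1/10 s, in which the tool goes at most 50 mm and 8.59 degrees, less where a joint would pass 70% of its speed; a pose out of reach is approached as far as the arm can. A call with a gripper value outside its range is refused whole. The fingers move at their own pace and stop on an object; the grip force is fixed at half the most. Time passes only in rows, so rows that repeat a pose let the fingers close. It gives the time, the measured TCP pose, the force, the opening and the grip force at its end, in the units of the state.
- bot.get_obs(): the state, without advancing time (a new reading comes with each control period).
- bot.camera(name): name is "scene" or "top"; returns the picture (384x512x3 uint8, red, green, blue); there is no depth.
- bot.get_calibration(name): a dict with "vfov" (degrees; the focal length in pixels is half the picture's height over the tangent of half this angle, whatever the lens; pixels are square), "cx", "cy" (the principal point, pixels), "origin" and "rotation" of the camera in the world. Camera axes: x right, y up, looking along -z (the intrinsics and any distortion apply to the point x, -y, -z); pixel columns grow to the right and rows downward; lengths in m; the calibration is good to about 2 mm. A picture is of the moment at which its call begins. get_calibration takes no time and is no camera call.
- bot.job_done(): hands the job in; it is judged then, once.
Trained networks look in the newest picture that a camera, given by its name, has taken for a name from the list of things; names that differ only in an ending like _2 or _b are one class to them, and where a whole thing is asked for, a point or a joint stands for the part that bears it (a point fixed in the world has none). Each returns a list of dicts, best first, with "score" (0 to 1); they miss things now and then, are a little off and sometimes report something else, mostly with a low value. They report only what shows in the picture. A call takes as long as a camera call.
- bot.look_for(camera, thing): "extent" ([centre column, centre row, width, height] in pixels, round what is visible of it).
- bot.outline_of(camera, thing): "region" (384x512 bool, what is visible of it) and "extent" ([centre column, centre row, width, height] in pixels, round what is visible of it).
The state is a dict: "clock": time; "joint_pos": joint angles; "joint_vel": joint speeds; "tau": joint torques, N m; "eef_pos": TCP position; "tool_rot": TCP orientation; "ft_force": force on the tool from outside, world axes, zero at the start; "ft_torque": the same for the moment, N m; "grip_width": finger opening in m; "grasp_force": force on a finger pad.
Only numpy, scipy, OpenCV 4.12 (cv2) and the standard library are available. Lean on these libraries where they do the work, as an engineer would, in place of code of your own. Each camera call takes 0.05 s, during which the arm holds its last target. There are 200 camera calls.

## Task

Push the loose end board up against the edge of the pull-out shelf, so that its bolt runs into the open hook of the cam lock, then turn the cam clockwise, about half a turn, until the hook has drawn the bolt up tight. How far that is depends on how deep the bolt happens to be screwed in, so go by feel: stop once the wing has gone firm and do not force it, or the particleboard crushes. Leave the other things on and around the shelf where they are, and let go.

Things in the scene. Friction and masses are not known exactly. Their poses are not given: they have to be found in the camera images.
- shelf: Fixed bare particleboard shelf on two steel runners, 220 (x) by 235 (y) mm, top face 42 mm above the work surface. Origin on the work surface straight under the cam's axis; z up. The edge that the end board closes against is at y = +75 mm; the board slides along y. At y = -148 to -160 mm stands a fixed end board, top 77 mm high; a 12 mm lip runs along the +x edge.
- board: Loose end board, particleboard with white outer face, 200 (x) by 16 (y) by 70 mm high, upright on a slide along the shelf's y, top 72 mm above the work surface. Origin at the foot of its inner face, mid width, same axes as the shelf: y in the shelf's frame is 75 mm when closed, 91 to 111 mm at the start. Slides stiffly (about 2 N), stays where left, stops hard at the edge. Carries the bolt.
- cam_plate: Square steel base plate 80 mm, on the shelf top (origin on the cam's axis, 42 mm above the work surface), same axes as the shelf. Carries the cam. The board's ball-headed steel bolt (head 8 mm, stem 4 mm, 55 mm long, give or take 2 mm, not measured) points along -y at the axis, 12.5 mm above the shelf; it must stand inside the open spiral hook before the cam turns (board within 4 mm of closed).
- cam (a joint): Turn of the cam in rad, growing clockwise seen from above; -0.3 to 0.15 at the start (hook open to the board), stops at -0.45 and 4.2. Turns freely until the hook pulls, from somewhere between 2.0 and 3.3 rad; then the pull rises 70 N per rad, torque about 0.75 N m per rad. It turns on in small jerks with sagging torque: go by the peaks, in steps of 0.03 rad. Stays where left.
- cam_grip (a point): Middle of the cam's wing, a dark steel bar 54 mm long, 12 mm wide, 26 mm tall above the 72 mm cam disc, x axis along the bar. On the cam's axis, 78 mm above the work surface; the bar spans 64 to 90 mm. It lies along the shelf's x when the joint reads 0. Firm is when it takes 0.3 to 0.4 N m to turn on; under 0.25 it is still loose, from 0.45 the board crushes. A pinched wing yields about 0.1 rad.
- tin: Bystander: stainless scouring tin with cap, 52 mm across, 66 mm tall, standing on the shelf; origin under its centre.
- brush: Bystander: wooden-handled dish brush, 200 mm long, lying on the shelf along its -x edge.
- spray: Bystander: empty trigger spray bottle, 76 mm across, 224 mm tall, standing to the right; origin under its centre.
- caddy: Bystander: lime plastic caddy 150 by 240 by 90 mm with a 150 mm high carrying bow, standing to the left; origin under its centre.
- dish: Bystander: white ceramic soap dish, 100 mm across, 30 mm tall, on the left; origin under its centre.

How it is judged:
By the outcome, as a careful person would: the job done as asked, in the order asked, and still so for the second after the job is handed in, with the robot touching nothing.
It also fails if it takes over 72 s, if anything falls off the work surface, if the arm or the gripper's body presses on something with over 40 N, if the wrist force passes 120 N, or if a joint passes its speed limit or range.

## Working session

There is one attempt and no reset: what is moved stays moved. The work goes in short steps, Python scripts to look and compute and a tool call to move; the robot and the scene stay as the last step left them, time stands still between calls to the robot, and variables do not carry over. Pictures are saved under pics/ and viewed, at most 10 in all, crops included, and the job is handed in when it is done.

Besides the shell and the picture viewer there is one more tool, called after "Call:" as name(argument=value, ...) on one line, values as JSON. drive_tool: Moves the arm, as the interface text tells. Its arguments: {"type":"object","properties":{"rows":{"type":"array","items":{"type":"object","properties":{"dx":{"type":"number"},"dy":{"type":"number"},"dz":{"type":"number"},"wx":{"type":"number"},"wy":{"type":"number"},"wz":{"type":"number"},"hand":{"type":"number"}}}}},"required":["rows"]}

```bash
mkdir -p pics
python3 - <<'E'
from workcell import bot
import cv2,numpy as np
for n in("scene","top"):
    im=bot.camera(n); cv2.imwrite(f"pics/{n}0.png",im[:,:,::-1]); c=bot.get_calibration(n); print(n,c)
    for t in("cam_grip","cam_plate","board","shelf","tin"):
        r=bot.look_for(n,t); print(t,[(round(d['score'],2),np.round(d['extent'])) for d in r[:2]])
o=bot.get_obs();print(o)
E
```

```text
scene {'vfov': 46.39111161270952, 'cx': 266.4027079833786, 'cy': 197.33504619050498, 'origin': array([1.7354356 , 0.48477409, 0.87312764]), 'rotation': array([0.27135334, 0.40321013, 0.71779292, 0.4985602 ])}
cam_grip [(0.81, array([236., 201.,  20.,  20.])), (0.7, array([245., 190.,  40.,  23.]))]
cam_plate [(0.58, array([234., 199.,  28.,  24.]))]
board [(0.8, array([255., 220.,  49.,  40.]))]
shelf [(0.82, array([230., 206.,  99.,  72.]))]
tin [(0.6, array([200., 191.,  14.,  20.]))]
top {'vfov': 52.688251947737406, 'cx': 255.76312540866599, 'cy': 189.73381605102523, 'origin': array([ 0.31529612, -0.00900288,  1.15723631]), 'rotation': array([ 0.06912107, -0.06124409, -0.70154054,  0.70662034])}
cam_grip [(0.89, array([287., 174.,  23.,  24.])), (0.2, array([332., 171.,  19.,  24.]))]
cam_plate [(0.6, array([288., 175.,  34.,  33.]))]
board [(0.86, array([253., 160.,  41.,  63.]))]
shelf [(0.79, array([294., 182., 118., 110.])), (0.22, array([288., 175.,  23.,  25.]))]
tin []
{'clock': 0.6, 'joint_pos': array([ 1.11599977e+00,  2.40563264e-01,  5.00924323e-03,  1.33518919e+00,
       -4.10710581e-05,  1.57079520e+00]), 'joint_vel': array([ 8.85079349e-05, -6.83919712e-04, -5.25312040e-04, -7.56516410e-04,
        1.08271026e-03,  3.06002901e-04]), 'tau': array([ 5.10528366e-05, -3.71973753e+01,  2.52572107e+01,  1.38346291e-03,
        5.16472062e-05,  1.36876345e-06]), 'eef_pos': array([0.21965414, 0.44917723, 0.24232837]), 'tool_rot': array([2.25442996e-01, 9.74256360e-01, 2.12464518e-05, 2.59946187e-05]), 'ft_force': array([-0.13508257, -0.08912972, -0.57871183]), 'ft_torque': array([0.0486998 , 0.0363688 , 0.00075003]), 'grasp_force': 0.0, 'grip_width': 0.08541449339575781}
```

Run:
```python
import cv2
a=cv2.imread("pics/top0.png")[110:260,200:400]; cv2.imwrite("pics/topc.png",cv2.resize(a,(800,600),interpolation=cv2.INTER_CUBIC))
a=cv2.imread("pics/scene0.png")[130:280,150:350]; cv2.imwrite("pics/scenec.png",cv2.resize(a,(800,600),interpolation=cv2.INTER_CUBIC))
```

```text
(no output)
```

View pics/topc.png

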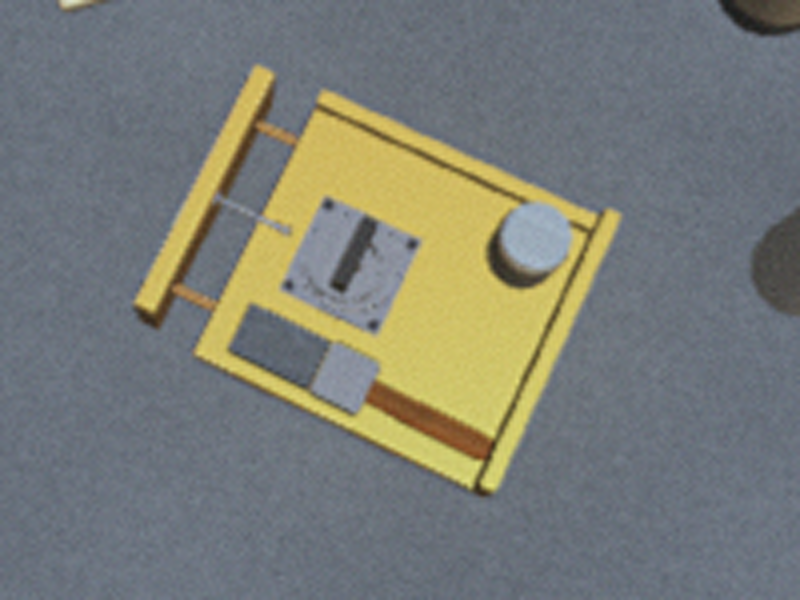

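View pics/scenec.png

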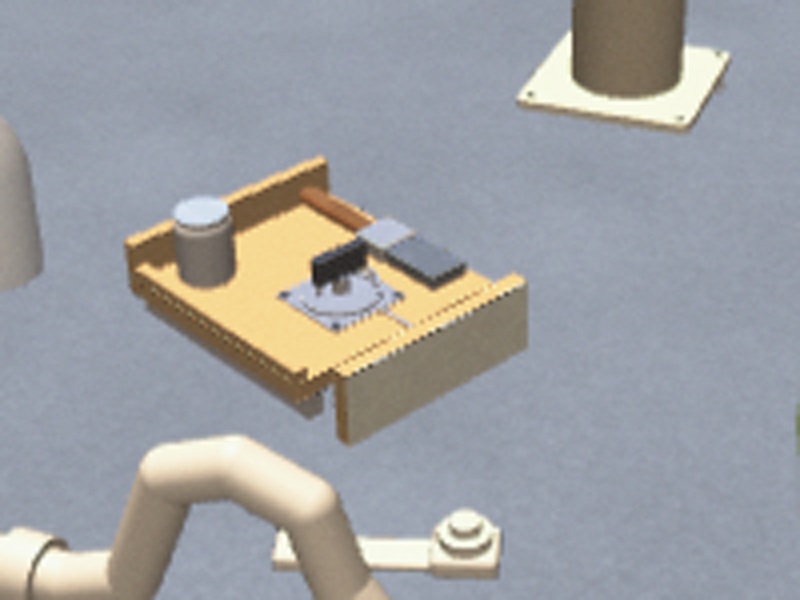

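View pics/top0.png

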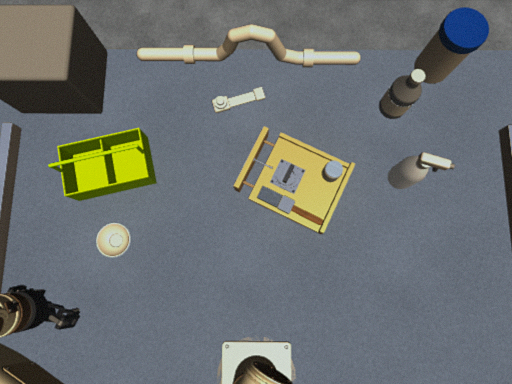

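The top picture shows the shelf, with plate corners at crop (328,203), (413,243), (373,325) and (289,286), wing from (368,222) to (343,287), and board at the left from (262,70) to (148,308). The tin is at the right and the brush lies along the -x edge. The scene view confirms this layout.

```bash
cat > h.py <<'E'
from workcell import bot
import numpy as np
from scipy.spatial.transform import Rotation as R
def unproj(n,uv,z):
    c=bot.get_calibration(n); f=192/np.tan(np.radians(c['vfov']/2))
    uv=np.atleast_2d(uv).astype(float)
    d=np.c_[(uv[:,0]-c['cx'])/f,-(uv[:,1]-c['cy'])/f,-np.ones(len(uv))]
    d=R.from_quat(c['rotation']).apply(d); o=c['origin']
    return o+d*((z-o[2])/d[:,2])[:,None]
E
python3 - <<'E'
from h import *
c=lambda *p:np.array(p)/4+[200,110]
np.set_printoptions(precision=4,suppress=True)
P=unproj("top",c((328,203),(413,243),(373,325),(289,286)),.045);print("plate",P,P.mean(0))
def ang(v):return np.degrees(np.arctan2(v[1],v[0]))
W=unproj("top",c((368,220),(343,287)),.09);print("wing",W,W.mean(0),ang(W[0]-W[1]))
B=unproj("top",c((270,73),(154,312),(258,66),(138,305)),.072);print("board",B,ang(B[0]-B[1]),ang(B[2]-B[3]))
S=unproj("top",c((320,92),(197,352),),.042);print("shelf edge",S,ang(S[0]-S[1]))
F=unproj("top",c((615,215),(492,490)),.077);print("far",F,ang(F[0]-F[1]))
print("tin",unproj("top",c((537,238)),.108))
print("bolt",unproj("top",c((290,231),(216,198)),.0545))
E
```

```text
plate [[ 0.6107 -0.0726  0.045 ]
 [ 0.5806 -0.1349  0.045 ]
 [ 0.5192 -0.105   0.045 ]
 [ 0.5478 -0.0438  0.045 ]] [ 0.5646 -0.0891  0.045 ]
wing [[ 0.5864 -0.0983  0.09  ]
 [ 0.5379 -0.0803  0.09  ]] [ 0.5622 -0.0893  0.09  ] -20.31810495785614
board [[ 0.7016 -0.029   0.072 ]
 [ 0.5227  0.0532  0.072 ]
 [ 0.707  -0.0201  0.072 ]
 [ 0.5277  0.0647  0.072 ]] -24.667958181727574 -25.332340671664276
shelf edge [[ 0.6975 -0.0671  0.042 ]
 [ 0.4989  0.0231  0.042 ]] -24.435699768526543
far [[ 0.5944 -0.276   0.077 ]
 [ 0.3976 -0.1835  0.077 ]] -25.168113232000387
tin [[ 0.5697 -0.2137  0.108 ]]
bolt [[ 0.5869 -0.0442  0.0545]
 [ 0.6115  0.0101  0.0545]]
```

Call:
drive_tool(rows=[{"dx":-0.4,"dy":-0.1,"hand":0},{"dx":-1.2,"dy":-0.4,"hand":0},{"dx":-2,"dy":-0.6,"hand":0},{"dx":-2.8,"dy":-0.9,"hand":0},{"dx":-3.6,"dy":-1.1,"hand":0},{"dx":-4.4,"dy":-1.4,"hand":0},{"dx":-5.2,"dy":-1.6,"hand":0},{"dx":-6,"dy":-1.9,"hand":0},{"dx":-6.8,"dy":-2.1,"hand":0},{"dx":-7.6,"dy":-2.4,"hand":0},{"dx":-8.4,"dy":-2.6,"hand":0},{"dx":-9.2,"dy":-2.9,"hand":0},{"dx":-10,"dy":-3.1,"hand":0},{"dx":-10.5,"dy":-3.3,"wz":-0.2,"hand":0},{"dx":-10.8,"dy":-3.36,"wz":-0.2,"hand":0},{"dx":-10.8,"dy":-3.36,"wz":-0.2,"hand":0},{"dx":-10.8,"dy":-3.36,"wz":-0.2,"hand":0}])

```text
invalid input at $.rows[0]: expected keys dx, dy, dz, wx, wy, wz, hand
```

Call:
drive_tool(rows=[{"dx":-0.4,"dy":-0.1,"dz":0,"wx":0,"wy":0,"wz":0,"hand":0},{"dx":-1.2,"dy":-0.4,"dz":0,"wx":0,"wy":0,"wz":0,"hand":0},{"dx":-2,"dy":-0.6,"dz":0,"wx":0,"wy":0,"wz":0,"hand":0},{"dx":-2.8,"dy":-0.9,"dz":0,"wx":0,"wy":0,"wz":0,"hand":0},{"dx":-3.6,"dy":-1.1,"dz":0,"wx":0,"wy":0,"wz":0,"hand":0},{"dx":-4.4,"dy":-1.4,"dz":0,"wx":0,"wy":0,"wz":0,"hand":0},{"dx":-5.2,"dy":-1.6,"dz":0,"wx":0,"wy":0,"wz":0,"hand":0},{"dx":-6,"dy":-1.9,"dz":0,"wx":0,"wy":0,"wz":0,"hand":0},{"dx":-6.8,"dy":-2.1,"dz":0,"wx":0,"wy":0,"wz":0,"hand":0},{"dx":-7.6,"dy":-2.4,"dz":0,"wx":0,"wy":0,"wz":0,"hand":0},{"dx":-8.4,"dy":-2.6,"dz":0,"wx":0,"wy":0,"wz":0,"hand":0},{"dx":-9.2,"dy":-2.9,"dz":0,"wx":0,"wy":0,"wz":-0.2,"hand":0},{"dx":-10,"dy":-3.1,"dz":0,"wx":0,"wy":0,"wz":-0.2,"hand":0},{"dx":-10.5,"dy":-3.3,"dz":0,"wx":0,"wy":0,"wz":-0.2,"hand":0},{"dx":-10.8,"dy":-3.36,"dz":0,"wx":0,"wy":0,"wz":-0.2,"hand":0},{"dx":-10.8,"dy":-3.36,"dz":0,"wx":0,"wy":0,"wz":-0.2,"hand":0},{"dx":-10.8,"dy":-3.36,"dz":0,"wx":0,"wy":0,"wz":-0.2,"hand":0}])

```text
clock: 2.3
eef_pos: [0.6306, 0.0611, 0.2419]
tool_rot: [0.217, 0.976, 0.0, -0.001]
ft_force: [-0.4, -0.4, 0.6]
grip_width: -0.0001
grasp_force: 0.0
```

Call:
drive_tool(rows=[{"dx":0,"dy":0,"dz":0.6,"wx":0,"wy":0,"wz":0,"hand":0},{"dx":0,"dy":0,"dz":1.4,"wx":0,"wy":0,"wz":0,"hand":0},{"dx":0,"dy":0,"dz":2.2,"wx":0,"wy":0,"wz":0,"hand":0},{"dx":0,"dy":0,"dz":3.0,"wx":0,"wy":0,"wz":0,"hand":0},{"dx":0,"dy":0,"dz":3.6,"wx":0,"wy":0,"wz":0,"hand":0},{"dx":0,"dy":0,"dz":4.0,"wx":0,"wy":0,"wz":0,"hand":0},{"dx":0,"dy":0,"dz":4.0,"wx":0,"wy":0,"wz":0,"hand":0}])

```text
clock: 3.0
eef_pos: [0.6271, 0.0621, 0.0389]
tool_rot: [0.216, 0.976, -0.001, -0.004]
ft_force: [-1.0, -0.1, 0.3]
grip_width: -0.0
grasp_force: 0.0
```

Run:
```python
from workcell import bot
import cv2
print(bot.tip_extent,bot.get_obs()['ft_force'],bot.get_obs()['eef_pos'])
a=[cv2.resize(bot.camera("top")[120:220,220:320],(400,400),interpolation=cv2.INTER_CUBIC),cv2.resize(bot.camera("scene")[150:250,200:300],(400,400),interpolation=cv2.INTER_CUBIC)]
cv2.imwrite("pics/a1.png",cv2.hconcat(a)[:,:,::-1])
```

```text
0.011 [-1.04969893 -0.09507479  0.28456763] [0.62712387 0.06205177 0.03894047]
```

View pics/a1.png

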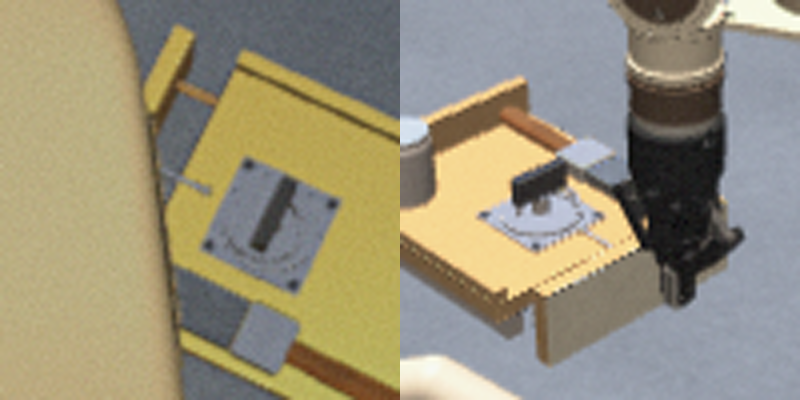

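The closed fingers stand in front of the board's outer face (scene crop about 685,295), clear of it. I'll push along -y.

Call:
drive_tool(rows=[{"dx":0,"dy":-0.15,"dz":0,"wx":0,"wy":0,"wz":0,"hand":0},{"dx":0,"dy":-0.3,"dz":0,"wx":0,"wy":0,"wz":0,"hand":0},{"dx":0,"dy":-0.4,"dz":0,"wx":0,"wy":0,"wz":0,"hand":0},{"dx":0,"dy":-0.5,"dz":0,"wx":0,"wy":0,"wz":0,"hand":0},{"dx":0,"dy":-0.6,"dz":0,"wx":0,"wy":0,"wz":0,"hand":0},{"dx":0,"dy":-0.7,"dz":0,"wx":0,"wy":0,"wz":0,"hand":0},{"dx":0,"dy":-0.8,"dz":0,"wx":0,"wy":0,"wz":0,"hand":0},{"dx":0,"dy":-0.9,"dz":0,"wx":0,"wy":0,"wz":0,"hand":0},{"dx":0,"dy":-0.95,"dz":0,"wx":0,"wy":0,"wz":0,"hand":0},{"dx":0,"dy":-1.0,"dz":0,"wx":0,"wy":0,"wz":0,"hand":0}])

```text
clock: 4.1
eef_pos: [0.6103, 0.0158, 0.0436]
tool_rot: [0.217, 0.976, 0.001, 0.001]
ft_force: [-0.5, 2.8, 6.5]
grip_width: -0.0002
grasp_force: 3.3
```

Call:
drive_tool(rows=[{"dx":0,"dy":-0.04,"dz":0,"wx":0,"wy":0,"wz":0,"hand":0},{"dx":0,"dy":-0.08,"dz":0,"wx":0,"wy":0,"wz":0,"hand":0}])

```text
clock: 4.3
eef_pos: [0.6086, 0.0122, 0.0436]
tool_rot: [0.217, 0.976, 0.001, 0.001]
ft_force: [-1.0, 3.2, 6.3]
grip_width: -0.0002
grasp_force: 3.4
```

Call:
drive_tool(rows=[{"dx":0,"dy":-0.03,"dz":0,"wx":0,"wy":0,"wz":0,"hand":0},{"dx":0,"dy":-0.06,"dz":0,"wx":0,"wy":0,"wz":0,"hand":0}])

```text
clock: 4.5
eef_pos: [0.608, 0.0109, 0.0438]
tool_rot: [0.216, 0.976, 0.002, 0.001]
ft_force: [1.9, 8.3, 5.4]
grip_width: -0.0001
grasp_force: 4.4
```

Call:
drive_tool(rows=[{"dx":0,"dy":-0.02,"dz":0,"wx":0,"wy":0,"wz":0,"hand":0},{"dx":0,"dy":-0.03,"dz":0,"wx":0,"wy":0,"wz":0,"hand":0}])

```text
clock: 4.7
eef_pos: [0.608, 0.0109, 0.0438]
tool_rot: [0.216, 0.976, 0.003, 0.001]
ft_force: [1.8, 10.7, 5.4]
grip_width: -0.0001
grasp_force: 4.5
```

Run:
```python
from workcell import bot
import cv2
a=[cv2.resize(bot.camera("top")[120:220,220:320],(400,400),interpolation=cv2.INTER_CUBIC),cv2.resize(bot.camera("scene")[150:250,200:300],(400,400),interpolation=cv2.INTER_CUBIC)]
cv2.imwrite("pics/a2.png",cv2.hconcat(a)[:,:,::-1])
```

```text
(no output)
```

View pics/a2.png

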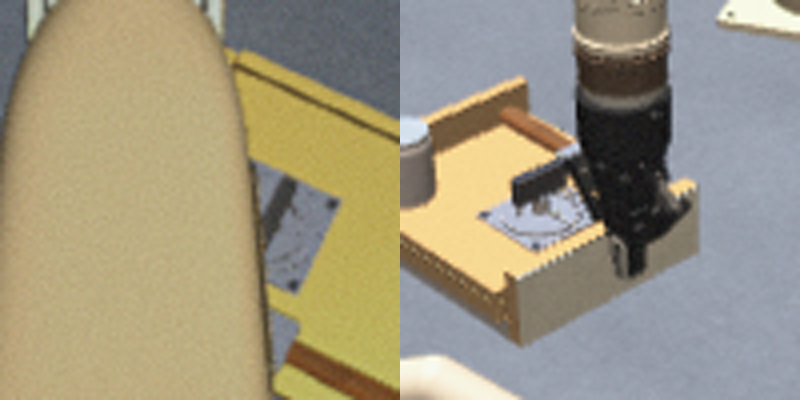

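The board is closed: the push stopped hard at about 10 N, and the scene crop shows it flush with the edge. Next I back off, lift, move over the wing and give the hand a half turn.

Call:
drive_tool(rows=[{"dx":0,"dy":0.15,"dz":0,"wx":0,"wy":0,"wz":0,"hand":0},{"dx":0,"dy":0.3,"dz":0,"wx":0,"wy":0,"wz":0,"hand":0},{"dx":0,"dy":0.3,"dz":-0.6,"wx":0,"wy":0,"wz":0,"hand":0},{"dx":0,"dy":0.3,"dz":-1.4,"wx":0,"wy":0,"wz":0,"hand":0},{"dx":0,"dy":0.2,"dz":-2.2,"wx":0,"wy":0,"wz":0,"hand":0},{"dx":0,"dy":-0.4,"dz":-2.4,"wx":0,"wy":0,"wz":-1.5,"hand":40},{"dx":0,"dy":-1.0,"dz":-2.4,"wx":0,"wy":0,"wz":-3,"hand":40},{"dx":0,"dy":-1.6,"dz":-2.4,"wx":0,"wy":0,"wz":-4.5,"hand":40},{"dx":0,"dy":-2.0,"dz":-2.4,"wx":0,"wy":0,"wz":-6,"hand":40},{"dx":0,"dy":-2.2,"dz":-2.4,"wx":0,"wy":0,"wz":-7.5,"hand":40},{"dx":0,"dy":-2.2,"dz":-2.4,"wx":0,"wy":0,"wz":-9,"hand":40},{"dx":0,"dy":-2.2,"dz":-2.4,"wx":0,"wy":0,"wz":-10.5,"hand":40},{"dx":0,"dy":-2.2,"dz":-2.4,"wx":0,"wy":0,"wz":-12,"hand":40},{"dx":0,"dy":-2.2,"dz":-2.4,"wx":0,"wy":0,"wz":-13.5,"hand":40},{"dx":0,"dy":-2.2,"dz":-2.4,"wx":0,"wy":0,"wz":-15,"hand":40},{"dx":0,"dy":-2.2,"dz":-2.4,"wx":0,"wy":0,"wz":-16.5,"hand":40},{"dx":0,"dy":-2.2,"dz":-2.4,"wx":0,"wy":0,"wz":-18,"hand":40},{"dx":0,"dy":-2.2,"dz":-2.4,"wx":0,"wy":0,"wz":-18,"hand":40},{"dx":0,"dy":-2.2,"dz":-2.4,"wx":0,"wy":0,"wz":-18,"hand":40}])

```text
clock: 6.7
eef_pos: [0.5593, -0.0918, 0.1618]
tool_rot: [-0.536, 0.844, 0.0, -0.001]
ft_force: [-0.2, 0.0, 0.1]
grip_width: 0.04
grasp_force: 0.0
```

Run:
```python
from h import *
o=bot.get_obs();T=R.from_quat(o['tool_rot']).as_matrix();print(o['joint_pos'].round(3),o['eef_pos'].round(4),T.round(3),o['ft_torque'])
print(T.T@(np.array([.563,-.089,0])-o['eef_pos'])/.05)
```

```text
[-0.162  0.418  0.043  1.197 -0.    -1.293] [ 0.5593 -0.0918  0.1618] [[-0.426 -0.905 -0.001]
 [-0.905  0.426 -0.   ]
 [ 0.001  0.001 -1.   ]] [0.01845585 0.0246513  0.03940497]
[-0.08422619 -0.04701307  3.23613212]
```

Call:
drive_tool(rows=[{"dx":-0.04,"dy":-0.02,"dz":0,"wx":0,"wy":0,"wz":-1.5,"hand":40},{"dx":-0.08,"dy":-0.05,"dz":0,"wx":0,"wy":0,"wz":-3,"hand":40},{"dx":-0.08,"dy":-0.05,"dz":0,"wx":0,"wy":0,"wz":-4.5,"hand":40},{"dx":-0.08,"dy":-0.05,"dz":0,"wx":0,"wy":0,"wz":-6,"hand":40},{"dx":-0.08,"dy":-0.05,"dz":0,"wx":0,"wy":0,"wz":-7.5,"hand":40},{"dx":-0.08,"dy":-0.05,"dz":0,"wx":0,"wy":0,"wz":-9,"hand":40},{"dx":-0.08,"dy":-0.05,"dz":0,"wx":0,"wy":0,"wz":-10.5,"hand":40},{"dx":-0.08,"dy":-0.05,"dz":0,"wx":0,"wy":0,"wz":-12,"hand":40},{"dx":-0.08,"dy":-0.05,"dz":0,"wx":0,"wy":0,"wz":-13.5,"hand":40},{"dx":-0.08,"dy":-0.05,"dz":0,"wx":0,"wy":0,"wz":-15,"hand":40},{"dx":-0.08,"dy":-0.05,"dz":0,"wx":0,"wy":0,"wz":-16.5,"hand":40},{"dx":-0.08,"dy":-0.05,"dz":0,"wx":0,"wy":0,"wz":-18,"hand":40},{"dx":-0.08,"dy":-0.05,"dz":0,"wx":0,"wy":0,"wz":-19,"hand":40},{"dx":-0.08,"dy":-0.05,"dz":0.2,"wx":0,"wy":0,"wz":-19,"hand":40},{"dx":-0.08,"dy":-0.05,"dz":0.6,"wx":0,"wy":0,"wz":-19,"hand":40},{"dx":-0.08,"dy":-0.05,"dz":1.0,"wx":0,"wy":0,"wz":-19,"hand":40},{"dx":-0.08,"dy":-0.05,"dz":1.3,"wx":0,"wy":0,"wz":-19,"hand":40},{"dx":-0.08,"dy":-0.05,"dz":1.5,"wx":0,"wy":0,"wz":-19,"hand":40},{"dx":-0.08,"dy":-0.05,"dz":1.54,"wx":0,"wy":0,"wz":-19,"hand":40},{"dx":-0.08,"dy":-0.05,"dz":1.54,"wx":0,"wy":0,"wz":-19,"hand":40}])

```text
clock: 8.7
eef_pos: [0.5634, -0.089, 0.085]
tool_rot: [0.985, -0.175, -0.0, 0.0]
ft_force: [0.3, -0.2, -0.7]
grip_width: 0.0399
grasp_force: 0.0
```

Run:
```python
from h import *
import cv2
o=bot.get_obs();print(o['joint_pos'].round(3),o['ft_force'],o['ft_torque'])
a=[cv2.resize(bot.camera("top")[120:220,240:340],(400,400),interpolation=cv2.INTER_CUBIC),cv2.resize(bot.camera("scene")[150:250,180:280],(400,400),interpolation=cv2.INTER_CUBIC)]
cv2.imwrite("pics/a3.png",cv2.hconcat(a)[:,:,::-1])
```

```text
[-0.157  0.49  -0.057  1.024 -0.    -2.947] [ 0.27114018 -0.18783514 -0.70970066] [-0.00304829  0.07569561 -0.04315102]
```

View pics/a3.png

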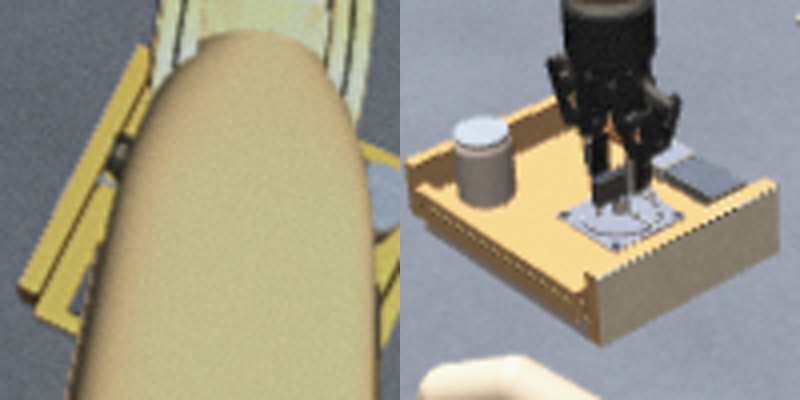

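Call:
drive_tool(rows=[{"dx":0,"dy":0,"dz":0.06,"wx":0,"wy":0,"wz":0,"hand":25},{"dx":0,"dy":0,"dz":0.06,"wx":0,"wy":0,"wz":0,"hand":5},{"dx":0,"dy":0,"dz":0.06,"wx":0,"wy":0,"wz":0,"hand":5},{"dx":0,"dy":0,"dz":0.06,"wx":0,"wy":0,"wz":0,"hand":5},{"dx":0,"dy":0,"dz":0.06,"wx":0,"wy":0,"wz":0,"hand":5}])

```text
clock: 9.3
eef_pos: [0.5649, -0.0878, 0.083]
tool_rot: [0.985, -0.174, 0.001, -0.001]
ft_force: [2.5, 4.7, 0.5]
grip_width: 0.0109
grasp_force: 60.5
```

```bash
cat > s.py <<'E'
from h import *
o=bot.get_obs();q=R.from_quat(o['tool_rot']).as_matrix()
print(o['clock'],o['joint_pos'][5].round(3),'pos',o['eef_pos'].round(4),'F',o['ft_force'].round(1),'M',o['ft_torque'].round(3),'w',o['grip_width'].round(4),o['grasp_force'].round(1),'tau6',o['tau'][5].round(3),'xang',np.degrees(np.arctan2(q[1,0],q[0,0])).round(2))
E
python3 s.py
```

```text
Traceback (most recent call last):
  File "s.py", line 3, in <module>
    print(o['clock'],o['joint_pos'][5].round(3),'pos',o['eef_pos'].round(4),'F',o['ft_force'].round(1),'M',o['ft_torque'].round(3),'w',o['grip_width'].round(4),o['grasp_force'].round(1),'tau6',o['tau'][5].round(3),'xang',np.degrees(np.arctan2(q[1,0],q[0,0])).round(2))
                                                                                                                                       ^^^^^^^^^^^^^^^^^^^^^
AttributeError: 'float' object has no attribute 'round'
```

```bash
sed -i "s/o\['grip_width'\].round(4),o\['grasp_force'\].round(1)/round(o['grip_width'],4)/" s.py; python3 s.py
```

```text
9.3 -2.948 pos [ 0.5649 -0.0878  0.083 ] F [2.5 4.7 0.5] M [ 0.84  -0.643 -0.024] w 0.0109 tau6 -0.039 xang -20.0
```

Call:
drive_tool(rows=[{"dx":0.02,"dy":-0.04,"dz":0,"wx":0,"wy":0,"wz":0,"hand":5},{"dx":0.02,"dy":-0.04,"dz":0,"wx":0,"wy":0,"wz":0.5,"hand":5},{"dx":0.02,"dy":-0.04,"dz":0,"wx":0,"wy":0,"wz":1.5,"hand":5},{"dx":0.02,"dy":-0.04,"dz":0,"wx":0,"wy":0,"wz":2.5,"hand":5},{"dx":0.02,"dy":-0.04,"dz":0,"wx":0,"wy":0,"wz":3.5,"hand":5},{"dx":0.02,"dy":-0.04,"dz":0,"wx":0,"wy":0,"wz":4.5,"hand":5},{"dx":0.02,"dy":-0.04,"dz":0,"wx":0,"wy":0,"wz":5,"hand":5},{"dx":0.02,"dy":-0.04,"dz":0,"wx":0,"wy":0,"wz":5,"hand":5}])

```text
clock: 10.1
eef_pos: [0.565, -0.0877, 0.083]
tool_rot: [0.924, -0.383, 0.0, 0.0]
ft_force: [-2.6, 1.8, 5.4]
grip_width: 0.0104
grasp_force: 61.1
```

```bash
python3 s.py
```

```text
10.1 -2.509 pos [ 0.565  -0.0877  0.083 ] F [-2.6  1.8  5.4] M [ 0.07   0.287 -0.08 ] w 0.0104 tau6 0.145 xang -45.06
```

Call:
drive_tool(rows=[{"dx":0,"dy":0,"dz":0,"wx":0,"wy":0,"wz":1,"hand":5},{"dx":0,"dy":0,"dz":0,"wx":0,"wy":0,"wz":2,"hand":5},{"dx":0,"dy":0,"dz":0,"wx":0,"wy":0,"wz":3,"hand":5},{"dx":0,"dy":0,"dz":0,"wx":0,"wy":0,"wz":4,"hand":5},{"dx":0,"dy":0,"dz":0,"wx":0,"wy":0,"wz":5,"hand":5},{"dx":0,"dy":0,"dz":0,"wx":0,"wy":0,"wz":6,"hand":5},{"dx":0,"dy":0,"dz":0,"wx":0,"wy":0,"wz":7,"hand":5},{"dx":0,"dy":0,"dz":0,"wx":0,"wy":0,"wz":8,"hand":5},{"dx":0,"dy":0,"dz":0,"wx":0,"wy":0,"wz":9,"hand":5},{"dx":0,"dy":0,"dz":0,"wx":0,"wy":0,"wz":10,"hand":5},{"dx":0,"dy":0,"dz":0,"wx":0,"wy":0,"wz":11,"hand":5},{"dx":0,"dy":0,"dz":0,"wx":0,"wy":0,"wz":12,"hand":5},{"dx":0,"dy":0,"dz":0,"wx":0,"wy":0,"wz":13,"hand":5},{"dx":0,"dy":0,"dz":0,"wx":0,"wy":0,"wz":14,"hand":5},{"dx":0,"dy":0,"dz":0,"wx":0,"wy":0,"wz":15,"hand":5}])

```text
clock: 11.6
eef_pos: [0.565, -0.0877, 0.083]
tool_rot: [-0.499, 0.867, -0.0, -0.0]
ft_force: [-1.6, 1.5, 5.7]
grip_width: 0.0103
grasp_force: 61.1
```

```bash
python3 s.py
```

```text
11.6 -1.198 pos [ 0.565  -0.0877  0.083 ] F [-1.6  1.5  5.7] M [0.053 0.434 0.138] w 0.0103 tau6 -0.547 xang -120.18
```

Call:
drive_tool(rows=[{"dx":0,"dy":0,"dz":0,"wx":0,"wy":0,"wz":0,"hand":5},{"dx":0,"dy":0,"dz":0,"wx":0,"wy":0,"wz":0,"hand":5}])

```text
clock: 11.8
eef_pos: [0.565, -0.0877, 0.0829]
tool_rot: [-0.5, 0.866, -0.0, -0.0]
ft_force: [-2.1, 1.0, 6.3]
grip_width: 0.0108
grasp_force: 61.2
```

```bash
python3 s.py
```

```text
11.8 -1.201 pos [ 0.565  -0.0877  0.0829] F [-2.1  1.   6.3] M [ 0.108  0.353 -0.027] w 0.0108 tau6 -0.028 xang -120.01
```

Call:
drive_tool(rows=[{"dx":0,"dy":0,"dz":0,"wx":0,"wy":0,"wz":0.5,"hand":5},{"dx":0,"dy":0,"dz":0,"wx":0,"wy":0,"wz":1,"hand":5},{"dx":0,"dy":0,"dz":0,"wx":0,"wy":0,"wz":1.5,"hand":5},{"dx":0,"dy":0,"dz":0,"wx":0,"wy":0,"wz":2.0,"hand":5}])

```text
clock: 12.2
eef_pos: [0.565, -0.0877, 0.083]
tool_rot: [-0.422, 0.907, -0.0, -0.0]
ft_force: [-1.1, 0.7, 6.3]
grip_width: 0.0106
grasp_force: 61.1
```

```bash
python3 s.py
```

```text
12.2 -1.025 pos [ 0.565  -0.0877  0.083 ] F [-1.1  0.7  6.3] M [0.053 0.553 0.129] w 0.0106 tau6 -0.254 xang -130.09
```

Call:
drive_tool(rows=[{"dx":0,"dy":0,"dz":0,"wx":0,"wy":0,"wz":0.5,"hand":5},{"dx":0,"dy":0,"dz":0,"wx":0,"wy":0,"wz":1,"hand":5},{"dx":0,"dy":0,"dz":0,"wx":0,"wy":0,"wz":1.5,"hand":5},{"dx":0,"dy":0,"dz":0,"wx":0,"wy":0,"wz":2.0,"hand":5}])

```text
clock: 12.6
eef_pos: [0.565, -0.0877, 0.083]
tool_rot: [-0.341, 0.94, -0.0, -0.0]
ft_force: [-0.5, 0.5, 5.4]
grip_width: 0.0106
grasp_force: 61.1
```

```bash
python3 s.py
```

```text
12.6 -0.85 pos [ 0.565  -0.0877  0.083 ] F [-0.5  0.5  5.4] M [0.101 0.491 0.119] w 0.0106 tau6 -0.254 xang -140.09
```

Call:
drive_tool(rows=[{"dx":0,"dy":0,"dz":0,"wx":0,"wy":0,"wz":0.35,"hand":5},{"dx":0,"dy":0,"dz":0,"wx":0,"wy":0,"wz":0.7,"hand":5},{"dx":0,"dy":0,"dz":0,"wx":0,"wy":0,"wz":1.05,"hand":5}])

```text
clock: 12.9
eef_pos: [0.5649, -0.0877, 0.0829]
tool_rot: [-0.298, 0.955, -0.0, -0.0]
ft_force: [-1.1, 1.5, 5.7]
grip_width: 0.0104
grasp_force: 61.1
```

```bash
python3 s.py
```

```text
12.9 -0.759 pos [ 0.5649 -0.0877  0.0829] F [-1.1  1.5  5.7] M [0.152 0.47  0.121] w 0.0104 tau6 -0.166 xang -145.31
```

Call:
drive_tool(rows=[{"dx":0,"dy":0,"dz":0,"wx":0,"wy":0,"wz":0.35,"hand":5},{"dx":0,"dy":0,"dz":0,"wx":0,"wy":0,"wz":0.7,"hand":5},{"dx":0,"dy":0,"dz":0,"wx":0,"wy":0,"wz":1.05,"hand":5}])

```text
clock: 13.2
eef_pos: [0.5649, -0.0877, 0.0829]
tool_rot: [-0.254, 0.967, -0.0, -0.0]
ft_force: [-1.6, 0.9, 5.4]
grip_width: 0.0106
grasp_force: 61.1
```

```bash
python3 s.py
```

```text
13.2 -0.668 pos [ 0.5649 -0.0877  0.0829] F [-1.6  0.9  5.4] M [0.166 0.525 0.103] w 0.0106 tau6 -0.165 xang -150.56
```

Call:
drive_tool(rows=[{"dx":0,"dy":0,"dz":0,"wx":0,"wy":0,"wz":0.35,"hand":5},{"dx":0,"dy":0,"dz":0,"wx":0,"wy":0,"wz":0.7,"hand":5},{"dx":0,"dy":0,"dz":0,"wx":0,"wy":0,"wz":1.05,"hand":5}])

```text
clock: 13.5
eef_pos: [0.5649, -0.0877, 0.0829]
tool_rot: [-0.21, 0.978, -0.0, -0.0]
ft_force: [-1.2, 2.0, 5.0]
grip_width: 0.0104
grasp_force: 61.1
```

```bash
python3 s.py
```

```text
13.5 -0.576 pos [ 0.5649 -0.0877  0.0829] F [-1.2  2.   5. ] M [0.167 0.534 0.151] w 0.0104 tau6 -0.165 xang -155.81
```

Call:
drive_tool(rows=[{"dx":0,"dy":0,"dz":0,"wx":0,"wy":0,"wz":0.35,"hand":5},{"dx":0,"dy":0,"dz":0,"wx":0,"wy":0,"wz":0.7,"hand":5},{"dx":0,"dy":0,"dz":0,"wx":0,"wy":0,"wz":1.05,"hand":5}])

```text
clock: 13.8
eef_pos: [0.565, -0.0877, 0.0829]
tool_rot: [-0.165, 0.986, -0.0, -0.0]
ft_force: [-1.7, 1.4, 5.7]
grip_width: 0.0101
grasp_force: 61.1
```

```bash
python3 s.py
```

```text
13.8 -0.484 pos [ 0.565  -0.0877  0.0829] F [-1.7  1.4  5.7] M [0.145 0.559 0.108] w 0.0101 tau6 -0.165 xang -161.06
```

Call:
drive_tool(rows=[{"dx":0,"dy":0,"dz":0,"wx":0,"wy":0,"wz":0.35,"hand":5},{"dx":0,"dy":0,"dz":0,"wx":0,"wy":0,"wz":0.7,"hand":5},{"dx":0,"dy":0,"dz":0,"wx":0,"wy":0,"wz":1.05,"hand":5}])

```text
clock: 14.1
eef_pos: [0.5649, -0.0877, 0.0829]
tool_rot: [-0.119, 0.993, -0.0, -0.0]
ft_force: [-2.2, 1.3, 5.0]
grip_width: 0.0106
grasp_force: 61.1
```

```bash
python3 s.py
```

```text
14.1 -0.393 pos [ 0.5649 -0.0877  0.0829] F [-2.2  1.3  5. ] M [0.196 0.538 0.1  ] w 0.0106 tau6 -0.165 xang -166.31
```

Call:
drive_tool(rows=[{"dx":0,"dy":0,"dz":0,"wx":0,"wy":0,"wz":0.35,"hand":5},{"dx":0,"dy":0,"dz":0,"wx":0,"wy":0,"wz":0.7,"hand":5},{"dx":0,"dy":0,"dz":0,"wx":0,"wy":0,"wz":1.05,"hand":5}])

```text
clock: 14.4
eef_pos: [0.565, -0.0877, 0.0829]
tool_rot: [-0.074, 0.997, -0.0, -0.0]
ft_force: [-1.1, 0.5, 5.4]
grip_width: 0.0105
grasp_force: 61.1
```

```bash
python3 s.py
```

```text
14.4 -0.301 pos [ 0.565  -0.0877  0.0829] F [-1.1  0.5  5.4] M [0.163 0.518 0.05 ] w 0.0105 tau6 -0.165 xang -171.56
```

Call:
drive_tool(rows=[{"dx":0,"dy":0,"dz":0,"wx":0,"wy":0,"wz":0.35,"hand":5},{"dx":0,"dy":0,"dz":0,"wx":0,"wy":0,"wz":0.7,"hand":5},{"dx":0,"dy":0,"dz":0,"wx":0,"wy":0,"wz":1.05,"hand":5}])

```text
clock: 14.7
eef_pos: [0.565, -0.0877, 0.083]
tool_rot: [-0.028, 1.0, -0.0, -0.0]
ft_force: [-1.0, 0.7, 6.0]
grip_width: 0.011
grasp_force: 61.1
```

```bash
python3 s.py
```

```text
14.7 -0.209 pos [ 0.565  -0.0877  0.083 ] F [-1.   0.7  6. ] M [0.219 0.566 0.099] w 0.011 tau6 -0.166 xang -176.81
```

Call:
drive_tool(rows=[{"dx":0,"dy":0,"dz":0,"wx":0,"wy":0,"wz":0.35,"hand":5},{"dx":0,"dy":0,"dz":0,"wx":0,"wy":0,"wz":0.7,"hand":5},{"dx":0,"dy":0,"dz":0,"wx":0,"wy":0,"wz":1.05,"hand":5}])

```text
clock: 15.0
eef_pos: [0.565, -0.0877, 0.083]
tool_rot: [0.018, 1.0, -0.0, -0.0]
ft_force: [-1.9, 1.6, 5.7]
grip_width: 0.0107
grasp_force: 61.1
```

```bash
python3 s.py
```

```text
15.0 -0.118 pos [ 0.565  -0.0877  0.083 ] F [-1.9  1.6  5.7] M [0.18  0.546 0.061] w 0.0107 tau6 -0.165 xang 177.94
```

Call:
drive_tool(rows=[{"dx":0,"dy":0,"dz":0,"wx":0,"wy":0,"wz":0.35,"hand":5},{"dx":0,"dy":0,"dz":0,"wx":0,"wy":0,"wz":0.7,"hand":5},{"dx":0,"dy":0,"dz":0,"wx":0,"wy":0,"wz":1.05,"hand":5}])

```text
clock: 15.3
eef_pos: [0.565, -0.0877, 0.083]
tool_rot: [0.064, 0.998, -0.0, -0.0]
ft_force: [-1.0, 0.2, 4.7]
grip_width: 0.0106
grasp_force: 61.1
```

```bash
python3 s.py
```

```text
15.3 -0.026 pos [ 0.565  -0.0877  0.083 ] F [-1.   0.2  4.7] M [0.222 0.493 0.092] w 0.0106 tau6 -0.165 xang 172.68
```

Call:
drive_tool(rows=[{"dx":0,"dy":0,"dz":0,"wx":0,"wy":0,"wz":0.35,"hand":5},{"dx":0,"dy":0,"dz":0,"wx":0,"wy":0,"wz":0.7,"hand":5},{"dx":0,"dy":0,"dz":0,"wx":0,"wy":0,"wz":1.05,"hand":5}])

```text
clock: 15.6
eef_pos: [0.565, -0.0877, 0.083]
tool_rot: [0.109, 0.994, -0.0, -0.0]
ft_force: [-1.7, 1.5, 4.9]
grip_width: 0.0105
grasp_force: 61.1
```

```bash
python3 s.py
```

```text
15.6 0.066 pos [ 0.565  -0.0877  0.083 ] F [-1.7  1.5  4.9] M [0.245 0.551 0.065] w 0.0105 tau6 -0.166 xang 167.43
```

Call:
drive_tool(rows=[{"dx":0,"dy":0,"dz":0,"wx":0,"wy":0,"wz":0.35,"hand":5},{"dx":0,"dy":0,"dz":0,"wx":0,"wy":0,"wz":0.7,"hand":5},{"dx":0,"dy":0,"dz":0,"wx":0,"wy":0,"wz":1.05,"hand":5}])

```text
clock: 15.9
eef_pos: [0.5649, -0.0877, 0.0829]
tool_rot: [0.155, 0.988, -0.0, -0.0]
ft_force: [-2.0, 1.6, 5.7]
grip_width: 0.0101
grasp_force: 61.1
```

```bash
python3 s.py
```

```text
15.9 0.157 pos [ 0.5649 -0.0877  0.0829] F [-2.   1.6  5.7] M [0.245 0.56  0.081] w 0.0101 tau6 -0.165 xang 162.18
```

Call:
drive_tool(rows=[{"dx":0,"dy":0,"dz":0,"wx":0,"wy":0,"wz":0.35,"hand":5},{"dx":0,"dy":0,"dz":0,"wx":0,"wy":0,"wz":0.7,"hand":5},{"dx":0,"dy":0,"dz":0,"wx":0,"wy":0,"wz":1.05,"hand":5}])

```text
clock: 16.2
eef_pos: [0.565, -0.0877, 0.083]
tool_rot: [0.2, 0.98, -0.0, -0.0]
ft_force: [-2.3, 0.6, 5.6]
grip_width: 0.0106
grasp_force: 61.1
```

```bash
python3 s.py
```

```text
16.2 0.249 pos [ 0.565  -0.0877  0.083 ] F [-2.3  0.6  5.6] M [0.316 0.54  0.046] w 0.0106 tau6 -0.165 xang 156.93
```

Call:
drive_tool(rows=[{"dx":0,"dy":0,"dz":0,"wx":0,"wy":0,"wz":0.35,"hand":5},{"dx":0,"dy":0,"dz":0,"wx":0,"wy":0,"wz":0.7,"hand":5},{"dx":0,"dy":0,"dz":0,"wx":0,"wy":0,"wz":1.05,"hand":5}])

```text
clock: 16.5
eef_pos: [0.5649, -0.0877, 0.083]
tool_rot: [0.245, 0.97, -0.0, -0.0]
ft_force: [-2.1, 1.8, 5.4]
grip_width: 0.0109
grasp_force: 61.1
```

```bash
python3 s.py
```

```text
16.5 0.34 pos [ 0.5649 -0.0877  0.083 ] F [-2.1  1.8  5.4] M [0.263 0.539 0.117] w 0.0109 tau6 -0.158 xang 151.68
```

Call:
drive_tool(rows=[{"dx":0,"dy":0,"dz":0,"wx":0,"wy":0,"wz":0.35,"hand":5},{"dx":0,"dy":0,"dz":0,"wx":0,"wy":0,"wz":0.7,"hand":5}])

```text
clock: 16.7
eef_pos: [0.5649, -0.0877, 0.0829]
tool_rot: [0.274, 0.962, -0.0, -0.0]
ft_force: [-2.0, 0.8, 5.5]
grip_width: 0.0104
grasp_force: 61.2
```

```bash
python3 s.py
```

```text
16.7 0.401 pos [ 0.5649 -0.0877  0.0829] F [-2.   0.8  5.5] M [0.256 0.492 0.132] w 0.0104 tau6 -0.136 xang 148.19
```

Call:
drive_tool(rows=[{"dx":0,"dy":0,"dz":0,"wx":0,"wy":0,"wz":0.35,"hand":5},{"dx":0,"dy":0,"dz":0,"wx":0,"wy":0,"wz":0.7,"hand":5}])

```text
clock: 16.9
eef_pos: [0.5649, -0.0877, 0.083]
tool_rot: [0.303, 0.953, -0.0, -0.0]
ft_force: [-1.2, 0.7, 5.5]
grip_width: 0.01
grasp_force: 61.2
```

```bash
python3 s.py
```

```text
16.9 0.462 pos [ 0.5649 -0.0877  0.083 ] F [-1.2  0.7  5.5] M [0.274 0.587 0.183] w 0.01 tau6 -0.11 xang 144.7
```

Call:
drive_tool(rows=[{"dx":0,"dy":0,"dz":0,"wx":0,"wy":0,"wz":0.35,"hand":5},{"dx":0,"dy":0,"dz":0,"wx":0,"wy":0,"wz":0.7,"hand":5}])

```text
clock: 17.1
eef_pos: [0.5649, -0.0877, 0.083]
tool_rot: [0.332, 0.943, -0.0, -0.0]
ft_force: [-1.6, 1.3, 5.4]
grip_width: 0.0102
grasp_force: 61.2
```

```bash
python3 s.py
```

```text
17.1 0.523 pos [ 0.5649 -0.0877  0.083 ] F [-1.6  1.3  5.4] M [0.267 0.537 0.157] w 0.0102 tau6 -0.086 xang 141.2
```

Call:
drive_tool(rows=[{"dx":0,"dy":0,"dz":0,"wx":0,"wy":0,"wz":0,"hand":5}])

```text
clock: 17.2
eef_pos: [0.565, -0.0877, 0.083]
tool_rot: [0.332, 0.943, -0.0, 0.0]
ft_force: [-2.0, 0.5, 5.7]
grip_width: 0.0105
grasp_force: 61.2
```

```bash
python3 s.py
```

```text
17.2 0.523 pos [ 0.565  -0.0877  0.083 ] F [-2.   0.5  5.7] M [0.301 0.407 0.009] w 0.0105 tau6 0.119 xang 141.22
```

Call:
drive_tool(rows=[{"dx":0,"dy":0,"dz":0,"wx":0,"wy":0,"wz":0,"hand":5},{"dx":0,"dy":0,"dz":0,"wx":0,"wy":0,"wz":0,"hand":5}])

```text
clock: 17.4
eef_pos: [0.5649, -0.0877, 0.083]
tool_rot: [0.332, 0.943, -0.0, -0.0]
ft_force: [-0.6, 1.8, 6.0]
grip_width: 0.0104
grasp_force: 61.2
```

```bash
python3 s.py
```

```text
17.4 0.523 pos [ 0.5649 -0.0877  0.083 ] F [-0.6  1.8  6. ] M [0.246 0.536 0.027] w 0.0104 tau6 0.021 xang 141.24
```

Call:
drive_tool(rows=[{"dx":0,"dy":0,"dz":0,"wx":0,"wy":0,"wz":0.35,"hand":5}])

```text
clock: 17.5
eef_pos: [0.5649, -0.0877, 0.0829]
tool_rot: [0.346, 0.938, -0.0, -0.0]
ft_force: [-1.8, 0.8, 5.1]
grip_width: 0.0105
grasp_force: 61.2
```

```bash
python3 s.py
```

```text
17.5 0.554 pos [ 0.5649 -0.0877  0.0829] F [-1.8  0.8  5.1] M [0.278 0.493 0.184] w 0.0105 tau6 -0.167 xang 139.47
```

Call:
drive_tool(rows=[{"dx":0,"dy":0,"dz":0,"wx":0,"wy":0,"wz":0.35,"hand":5}])

```text
clock: 17.6
eef_pos: [0.5649, -0.0876, 0.0829]
tool_rot: [0.361, 0.933, -0.0, -0.0]
ft_force: [-1.9, 0.9, 5.6]
grip_width: 0.0102
grasp_force: 61.2
```

```bash
python3 s.py
```

```text
17.6 0.585 pos [ 0.5649 -0.0876  0.0829] F [-1.9  0.9  5.6] M [0.299 0.501 0.168] w 0.0102 tau6 -0.055 xang 137.7
```

Call:
drive_tool(rows=[{"dx":0,"dy":0,"dz":0,"wx":0,"wy":0,"wz":0.35,"hand":5}])

```text
clock: 17.7
eef_pos: [0.5649, -0.0876, 0.083]
tool_rot: [0.375, 0.927, -0.0, -0.0]
ft_force: [-1.9, 1.6, 4.9]
grip_width: 0.0104
grasp_force: 61.2
```

```bash
python3 s.py
```

```text
17.7 0.615 pos [ 0.5649 -0.0876  0.083 ] F [-1.9  1.6  4.9] M [0.341 0.519 0.135] w 0.0104 tau6 -0.05 xang 135.95
```

Call:
drive_tool(rows=[{"dx":0,"dy":0,"dz":0,"wx":0,"wy":0,"wz":0.35,"hand":5}])

```text
clock: 17.8
eef_pos: [0.5649, -0.0876, 0.083]
tool_rot: [0.389, 0.921, -0.0, -0.0]
ft_force: [-1.8, 0.7, 6.0]
grip_width: 0.0107
grasp_force: 61.2
```

```bash
python3 s.py
```

```text
17.8 0.646 pos [ 0.5649 -0.0876  0.083 ] F [-1.8  0.7  6. ] M [0.363 0.523 0.212] w 0.0107 tau6 -0.021 xang 134.21
```

Call:
drive_tool(rows=[{"dx":0,"dy":0,"dz":0,"wx":0,"wy":0,"wz":0.35,"hand":5}])

```text
clock: 17.9
eef_pos: [0.5649, -0.0876, 0.0829]
tool_rot: [0.403, 0.915, -0.0, -0.0]
ft_force: [-1.8, 1.4, 6.0]
grip_width: 0.0107
grasp_force: 61.2
```

```bash
python3 s.py
```

```text
17.9 0.676 pos [ 0.5649 -0.0876  0.0829] F [-1.8  1.4  6. ] M [0.36  0.464 0.226] w 0.0107 tau6 -0.02 xang 132.46
```

Call:
drive_tool(rows=[{"dx":0,"dy":0,"dz":0,"wx":0,"wy":0,"wz":0.35,"hand":5}])

```text
clock: 18.0
eef_pos: [0.5649, -0.0876, 0.0829]
tool_rot: [0.417, 0.909, -0.0, -0.0]
ft_force: [-1.8, 0.3, 5.3]
grip_width: 0.0106
grasp_force: 61.2
```

```bash
python3 s.py
```

```text
18.0 0.707 pos [ 0.5649 -0.0876  0.0829] F [-1.8  0.3  5.3] M [0.321 0.489 0.239] w 0.0106 tau6 0.007 xang 130.71
```

Call:
drive_tool(rows=[{"dx":0,"dy":0,"dz":0,"wx":0,"wy":0,"wz":0.35,"hand":5}])

```text
clock: 18.1
eef_pos: [0.5649, -0.0876, 0.083]
tool_rot: [0.431, 0.902, -0.0, -0.0]
ft_force: [-1.1, 1.1, 4.2]
grip_width: 0.0106
grasp_force: 61.2
```

```bash
python3 s.py
```

```text
18.1 0.737 pos [ 0.5649 -0.0876  0.083 ] F [-1.1  1.1  4.2] M [0.28  0.529 0.255] w 0.0106 tau6 0.018 xang 128.97
```

Call:
drive_tool(rows=[{"dx":0,"dy":0,"dz":0,"wx":0,"wy":0,"wz":0.35,"hand":5}])

```text
clock: 18.2
eef_pos: [0.5649, -0.0876, 0.083]
tool_rot: [0.445, 0.896, -0.0, -0.0]
ft_force: [-1.2, 1.4, 6.1]
grip_width: 0.0106
grasp_force: 61.2
```

```bash
python3 s.py
```

```text
18.2 0.768 pos [ 0.5649 -0.0876  0.083 ] F [-1.2  1.4  6.1] M [0.331 0.482 0.221] w 0.0106 tau6 -0.017 xang 127.21
```

Call:
drive_tool(rows=[{"dx":0,"dy":0,"dz":0,"wx":0,"wy":0,"wz":0.35,"hand":5}])

```text
clock: 18.3
eef_pos: [0.5649, -0.0876, 0.0829]
tool_rot: [0.458, 0.889, -0.0, -0.0]
ft_force: [-2.2, 1.5, 6.0]
grip_width: 0.0105
grasp_force: 61.2
```

```bash
python3 s.py
```

```text
18.3 0.798 pos [ 0.5649 -0.0876  0.0829] F [-2.2  1.5  6. ] M [0.328 0.486 0.227] w 0.0105 tau6 0.036 xang 125.47
```

Call:
drive_tool(rows=[{"dx":0,"dy":0,"dz":0,"wx":0,"wy":0,"wz":0.1,"hand":5}])

```text
clock: 18.4
eef_pos: [0.565, -0.0876, 0.083]
tool_rot: [0.462, 0.887, -0.0, -0.0]
ft_force: [-1.4, 1.2, 6.0]
grip_width: 0.0106
grasp_force: 61.2
```

```bash
python3 s.py
```

```text
18.4 0.806 pos [ 0.565  -0.0876  0.083 ] F [-1.4  1.2  6. ] M [0.338 0.519 0.244] w 0.0106 tau6 0.267 xang 125.0
```

Call:
drive_tool(rows=[{"dx":0,"dy":0,"dz":0,"wx":0,"wy":0,"wz":0.1,"hand":5}])

```text
clock: 18.5
eef_pos: [0.5649, -0.0876, 0.0829]
tool_rot: [0.465, 0.885, -0.0, -0.0]
ft_force: [-2.1, 0.7, 5.5]
grip_width: 0.0103
grasp_force: 61.2
```

```bash
python3 s.py
```

```text
18.5 0.815 pos [ 0.5649 -0.0876  0.0829] F [-2.1  0.7  5.5] M [0.362 0.512 0.29 ] w 0.0103 tau6 0.215 xang 124.52
```

Call:
drive_tool(rows=[{"dx":0,"dy":0,"dz":0,"wx":0,"wy":0,"wz":0.1,"hand":5}])

```text
clock: 18.6
eef_pos: [0.5649, -0.0876, 0.0829]
tool_rot: [0.469, 0.883, -0.0, -0.0]
ft_force: [-1.1, 0.0, 6.2]
grip_width: 0.0107
grasp_force: 61.1
```

```bash
python3 s.py
```

```text
18.6 0.823 pos [ 0.5649 -0.0876  0.0829] F [-1.1  0.   6.2] M [0.304 0.48  0.265] w 0.0107 tau6 0.191 xang 124.02
```

Call:
drive_tool(rows=[{"dx":0,"dy":0,"dz":0,"wx":0,"wy":0,"wz":0.1,"hand":5}])

```text
clock: 18.7
eef_pos: [0.5649, -0.0876, 0.083]
tool_rot: [0.473, 0.881, -0.0, -0.0]
ft_force: [-1.7, 1.0, 6.1]
grip_width: 0.0107
grasp_force: 61.2
```

```bash
python3 s.py
```

```text
18.7 0.832 pos [ 0.5649 -0.0876  0.083 ] F [-1.7  1.   6.1] M [0.374 0.483 0.281] w 0.0107 tau6 0.21 xang 123.52
```

Call:
drive_tool(rows=[{"dx":0,"dy":0,"dz":0,"wx":0,"wy":0,"wz":0.1,"hand":5}])

```text
clock: 18.8
eef_pos: [0.5649, -0.0876, 0.0829]
tool_rot: [0.477, 0.879, -0.0, -0.0]
ft_force: [-1.8, 0.5, 5.8]
grip_width: 0.0105
grasp_force: 61.2
```

```bash
python3 s.py
```

```text
18.8 0.841 pos [ 0.5649 -0.0876  0.0829] F [-1.8  0.5  5.8] M [0.333 0.499 0.276] w 0.0105 tau6 0.221 xang 123.02
```

Call:
drive_tool(rows=[{"dx":0,"dy":0,"dz":0,"wx":0,"wy":0,"wz":0.1,"hand":5},{"dx":0,"dy":0,"dz":0,"wx":0,"wy":0,"wz":0.2,"hand":5}])

```text
clock: 19.0
eef_pos: [0.565, -0.0876, 0.083]
tool_rot: [0.485, 0.875, -0.0, -0.0]
ft_force: [-1.9, 1.0, 5.4]
grip_width: 0.0109
grasp_force: 61.2
```

```bash
python3 s.py
```

```text
19.0 0.858 pos [ 0.565  -0.0876  0.083 ] F [-1.9  1.   5.4] M [0.336 0.524 0.247] w 0.0109 tau6 0.201 xang 122.02
```

Call:
drive_tool(rows=[{"dx":0,"dy":0,"dz":0,"wx":0,"wy":0,"wz":0.1,"hand":5}])

```text
clock: 19.1
eef_pos: [0.5649, -0.0875, 0.0829]
tool_rot: [0.488, 0.873, -0.0, -0.0]
ft_force: [-2.2, 0.0, 6.4]
grip_width: 0.0105
grasp_force: 61.2
```

```bash
python3 s.py
```

```text
19.1 0.867 pos [ 0.5649 -0.0875  0.0829] F [-2.2  0.   6.4] M [0.317 0.508 0.241] w 0.0105 tau6 0.226 xang 121.52
```

Call:
drive_tool(rows=[{"dx":0,"dy":0,"dz":0,"wx":0,"wy":0,"wz":0.1,"hand":5}])

```text
clock: 19.2
eef_pos: [0.5649, -0.0876, 0.083]
tool_rot: [0.492, 0.87, -0.0, -0.0]
ft_force: [-0.9, 0.3, 5.6]
grip_width: 0.0108
grasp_force: 61.2
```

```bash
python3 s.py
```

```text
19.2 0.876 pos [ 0.5649 -0.0876  0.083 ] F [-0.9  0.3  5.6] M [0.361 0.496 0.302] w 0.0108 tau6 0.251 xang 121.03
```

Call:
drive_tool(rows=[{"dx":0,"dy":0,"dz":0,"wx":0,"wy":0,"wz":0.1,"hand":5}])

```text
clock: 19.3
eef_pos: [0.565, -0.0876, 0.083]
tool_rot: [0.496, 0.868, -0.0, -0.0]
ft_force: [-1.8, 0.4, 5.1]
grip_width: 0.01
grasp_force: 61.2
```

```bash
python3 s.py
```

```text
19.3 0.884 pos [ 0.565  -0.0876  0.083 ] F [-1.8  0.4  5.1] M [0.381 0.514 0.316] w 0.01 tau6 0.223 xang 120.53
```

Call:
drive_tool(rows=[{"dx":0,"dy":0,"dz":0,"wx":0,"wy":0,"wz":0.1,"hand":5}])

```text
clock: 19.4
eef_pos: [0.5649, -0.0876, 0.0829]
tool_rot: [0.5, 0.866, -0.0, -0.0]
ft_force: [-2.0, 0.7, 5.5]
grip_width: 0.0102
grasp_force: 61.2
```

```bash
python3 s.py
```

```text
19.4 0.893 pos [ 0.5649 -0.0876  0.0829] F [-2.   0.7  5.5] M [0.299 0.495 0.327] w 0.0102 tau6 0.187 xang 120.02
```

Call:
drive_tool(rows=[{"dx":0,"dy":0,"dz":0,"wx":0,"wy":0,"wz":0.1,"hand":5}])

```text
clock: 19.5
eef_pos: [0.565, -0.0875, 0.083]
tool_rot: [0.504, 0.864, -0.0, -0.0]
ft_force: [-2.1, 0.5, 6.0]
grip_width: 0.0104
grasp_force: 61.2
```

```bash
python3 s.py
```

```text
19.5 0.902 pos [ 0.565  -0.0875  0.083 ] F [-2.1  0.5  6. ] M [0.404 0.449 0.274] w 0.0104 tau6 0.203 xang 119.52
```

Call:
drive_tool(rows=[{"dx":0,"dy":0,"dz":0,"wx":0,"wy":0,"wz":0.1,"hand":5}])

```text
clock: 19.6
eef_pos: [0.565, -0.0875, 0.083]
tool_rot: [0.507, 0.862, -0.0, -0.0]
ft_force: [-1.8, 1.0, 5.3]
grip_width: 0.0104
grasp_force: 61.2
```

```bash
python3 s.py
```

```text
19.6 0.911 pos [ 0.565  -0.0875  0.083 ] F [-1.8  1.   5.3] M [0.376 0.529 0.296] w 0.0104 tau6 0.229 xang 119.03
```

Call:
drive_tool(rows=[{"dx":0,"dy":0,"dz":0,"wx":0,"wy":0,"wz":0.1,"hand":5}])

```text
clock: 19.7
eef_pos: [0.5649, -0.0875, 0.0829]
tool_rot: [0.511, 0.86, -0.0, -0.0]
ft_force: [-1.7, 1.2, 5.3]
grip_width: 0.0106
grasp_force: 61.2
```

```bash
python3 s.py
```

```text
19.7 0.919 pos [ 0.5649 -0.0875  0.0829] F [-1.7  1.2  5.3] M [0.366 0.44  0.312] w 0.0106 tau6 0.245 xang 118.53
```

Call:
drive_tool(rows=[{"dx":0,"dy":0,"dz":0,"wx":0,"wy":0,"wz":0.1,"hand":5}])

```text
clock: 19.8
eef_pos: [0.5649, -0.0875, 0.0829]
tool_rot: [0.515, 0.857, -0.0, -0.0]
ft_force: [-1.4, 1.5, 6.0]
grip_width: 0.0106
grasp_force: 61.2
```

```bash
python3 s.py
```

```text
19.8 0.928 pos [ 0.5649 -0.0875  0.0829] F [-1.4  1.5  6. ] M [0.354 0.497 0.318] w 0.0106 tau6 0.24 xang 118.03
```

Call:
drive_tool(rows=[{"dx":0,"dy":0,"dz":0,"wx":0,"wy":0,"wz":0,"hand":40},{"dx":0,"dy":0,"dz":0,"wx":0,"wy":0,"wz":0,"hand":40},{"dx":0,"dy":0,"dz":0,"wx":0,"wy":0,"wz":0,"hand":40},{"dx":0,"dy":0,"dz":0,"wx":0,"wy":0,"wz":0,"hand":40},{"dx":0,"dy":0,"dz":-0.3,"wx":0,"wy":0,"wz":0,"hand":40},{"dx":0,"dy":0,"dz":-1.0,"wx":0,"wy":0,"wz":0,"hand":40},{"dx":0,"dy":0,"dz":-2.0,"wx":0,"wy":0,"wz":0,"hand":40},{"dx":0,"dy":0,"dz":-3.0,"wx":0,"wy":0,"wz":0,"hand":40},{"dx":0,"dy":0,"dz":-3.0,"wx":0,"wy":0,"wz":0,"hand":40}])

```text
clock: 20.7
eef_pos: [0.5693, -0.0883, 0.2407]
tool_rot: [0.515, 0.857, 0.003, 0.007]
ft_force: [1.3, -0.3, -0.3]
grip_width: 0.0401
grasp_force: 0.0
```

```bash
python3 s.py
```

```text
20.7 0.929 pos [ 0.5693 -0.0883  0.2407] F [ 1.3 -0.3 -0.3] M [-0.036 -0.049 -0.027] w 0.0401 tau6 0.001 xang 117.94
```

Call:
drive_tool(rows=[{"dx":0.6,"dy":0,"dz":0,"wx":0,"wy":0,"wz":0,"hand":40},{"dx":1.4,"dy":0,"dz":0,"wx":0,"wy":0,"wz":0,"hand":40},{"dx":2.2,"dy":0,"dz":0,"wx":0,"wy":0,"wz":0,"hand":40},{"dx":3,"dy":0,"dz":0,"wx":0,"wy":0,"wz":0,"hand":40},{"dx":3.8,"dy":0,"dz":0,"wx":0,"wy":0,"wz":0,"hand":40},{"dx":4.6,"dy":0,"dz":0,"wx":0,"wy":0,"wz":0,"hand":40},{"dx":5,"dy":0,"dz":0,"wx":0,"wy":0,"wz":0,"hand":40},{"dx":5,"dy":0,"dz":0,"wx":0,"wy":0,"wz":0,"hand":40}])

```text
clock: 21.5
eef_pos: [0.4467, 0.1353, 0.232]
tool_rot: [0.514, 0.858, -0.0, -0.0]
ft_force: [0.7, -0.3, 0.1]
grip_width: 0.0398
grasp_force: 0.0
```

Run:
```python
from h import *
import cv2
a=[cv2.resize(bot.camera("top")[120:220,240:340],(400,400),interpolation=cv2.INTER_CUBIC),cv2.resize(bot.camera("scene")[150:250,180:280],(400,400),interpolation=cv2.INTER_CUBIC)]
cv2.imwrite("pics/a4.png",cv2.hconcat(a)[:,:,::-1])
```

```text
(no output)
```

View pics/a4.png

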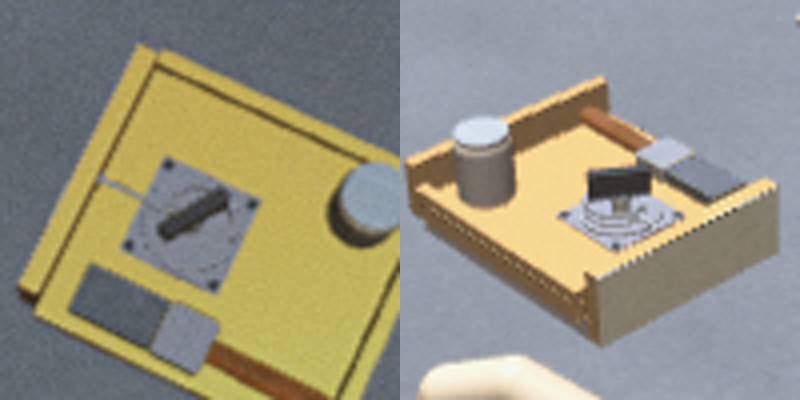

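The board is flush, the wing is turned (ends about (162,232) and (227,193) in the top crop), and the tin and brush have not moved. I'll check the wing angle, since it tells me how much the pinch gave.

Run:
```python
from h import *
import cv2
def wing(fn,c0):
    im=cv2.imread(fn)
    a=im[155:195,265:310] if im.shape[0]==384 else None
    return a
ims={"start":cv2.imread("pics/top0.png"),"now":bot.camera("top")[:,:,::-1]}
for k,im in ims.items():
    a=im[162:190,276:302].astype(int); m=(a.max(2)<85)
    n,l,s,c=cv2.connectedComponentsWithStats(m.astype(np.uint8)); i=1+np.argmax(s[1:,4])
    v,u=np.nonzero(l==i); P=unproj("top",np.c_[u+276,v+162],.09)[:,:2]
    w,V=np.linalg.eigh(np.cov((P-P.mean(0)).T)); e=V[:,1]
    print(k,s[i],P.mean(0),np.degrees(np.arctan2(e[1],e[0]))%180)
```

```text
start [ 7  3 11 18 70] [ 0.56198732 -0.0870254 ] 153.67578285470412
now [ 3  5 18 13 97] [ 0.56250955 -0.08728072] 121.60559363963335
```

```bash
python3 -c "
from workcell import bot
print(bot.job_done())"
```

```text
the job is handed in; nothing more can be done
None
```

The job is handed in: the board is closed against the shelf edge, and I turned the cam clockwise until the wing took about 0.32–0.35 N m at the peaks, inside the 0.3–0.4 firm range. A rougher estimate from the wing angle puts it as high as about 0.42. I then let go at about 21 s; the tin and brush had not moved in the last picture, and the arm stayed clear of the spray bottle, caddy and dish.

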